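# Sterilise the trimmer and comb

### The job

Lay the hair trimmer and the comb flat side by side on the floor of the steriliser's tray, set down gently rather than dropped, so that nothing stands above the rim. Then slide the lid fully shut over them, and only when it is shut flip the toggle switch past its centre to on, away from the robot. Leave the bottle, bowl, soap dish and mirror where they stand.

Things in the scene. Friction and masses are not known exactly. Their poses are not given: they have to be found in the camera images.
- steriliser: White fixed tool steriliser: tray, lid on rails, switch housing on its -y side. Origin: centre of tray's underside, on the shelf; x away from the robot (yaw to 0.25 rad), y left. Tray outside 200 (x) x 170 (y) mm, inside 190 x 160, floor 6 mm, rim 48 mm above shelf: trimmer and comb fit only side by side. Two rails at y = +-78 mm, top 48 mm, run on to x = 315 mm
- lid (a joint): How far the aluminium lid has slid shut, m: 0 = open (parked on its rails beyond the tray), 0.215 = fully shut, at its stop. It slides to the steriliser's -x (towards the robot), stays where left, about 1.5 N of friction. Starts at 0 to 0.02. Anything standing above the rim blocks it
- lid_lip (a point): Centre of the black lip across the lid: upright bar 10 mm thick (x), 110 mm long (y), 18 mm high, top 73 mm above the shelf; axes as the steriliser's; at its x = -85 mm when shut, y = 0. Lid plate 200 x 168 x 5 mm, top 55 mm above the shelf, reaches 15 mm from the lip towards the robot, 185 mm away. Drag it with closed fingertips hooked behind the lip's far side
- toggle (a joint): Angle of the steel toggle bat, rad: -0.4 = off, leaning towards the robot; +0.4 = on, leaning away (steriliser's +x). Starts off. Pivot at the steriliser's x = -60, y = -135 mm, 40 mm above the shelf, on a housing from x = -105 to -15, y = -169 to -85 mm, 40 mm high. Sprung over centre: up to about 1.5 N near the tip moves it; past 0 it snaps to the other stop
- toggle_tip (a point): Top end of the bat, 64 mm from its pivot; the bat is a round rod 10 mm thick at the foot, 16 mm thick 9 mm below the tip. The point's z axis runs along the bat
- trimmer_mid (a point): Centre of the loose battery hair trimmer, lying flat: 145 (x) x 40 (y) x 34 (z) mm overall; grey body from x = -73 to +32 mm, then a narrower black neck 36 x 22 mm and a steel blade to x = +73 mm. Site 17 mm above its underside; x along its length towards the blade. 180 g (varies). Grip the body across y
- comb_mid (a point): Centre of the loose black plastic comb, lying flat: 160 (x) x 34 (y) x 12 (z) mm, spine at +y, teeth to -y. Site 6 mm above its underside; x along its length. 40 g (varies). Grip across y by the fingertips. Trimmer and comb lie to the left of the steriliser, swapping places between starts
- aftershave: Bystander: loose aluminium bottle, 52 mm across, 130 mm tall, origin under its centre
- bowl: Bystander: loose white ceramic bowl, 110 mm across, 60 mm tall, origin under its centre
- soap_dish: Bystander: loose steel soap dish 80 x 120 x 22 mm, origin under its centre
- mirror: Bystander: loose small round mirror lying flat, steel frame 120 mm across, 15 mm high, origin under its centre
Not all that is in view belongs to the job. What is shaped like the part that bears trimmer_mid but orange or turquoise is not meant.

How it is judged:
On the way, in this order (a step that is already met when the one before it is completed fails the run):
1. trimmer and comb lie flat on the tray floor, let go, with the lid still open (x of trimmer_mid in the frame of steriliser between -0.06 and 0.06 m and y of trimmer_mid in the frame of steriliser between -0.07 and 0.07 m and z of trimmer_mid in the frame of steriliser between 0.005 and 0.03 m and angle between trimmer_mid's own x axis and vertical between 1.45 and 1.69 rad and contact force between each of trimmer, comb and the fingers below 0.05 N and x of comb_mid in the frame of steriliser between -0.06 and 0.06 m and y of comb_mid in the frame of steriliser between -0.07 and 0.07 m and z of comb_mid in the frame of steriliser between 0.005 and 0.02 m and angle between comb_mid's own x axis and vertical between 1.45 and 1.69 rad and value of joint lid below 0.06 m), for 0.2 s.
2. the lid is slid shut (value of joint lid above 0.208 m), for 0.2 s.
3. the toggle has snapped to on (value of joint toggle above 0.33 rad), for 0.1 s.
At the end, for the whole second after the job is handed in: Trimmer and comb lie flat and still on the tray floor inside its walls (centres within 30 mm and 20 mm of the tray's underside, at most 0.12 rad off level), the lid is shut to within 7 mm, the toggle is on (above 0.33 rad), and each bystander is within 20 mm of its start (x of trimmer_mid in the frame of steriliser between -0.06 and 0.06 m and y of trimmer_mid in the frame of steriliser between -0.07 and 0.07 m and z of trimmer_mid in the frame of steriliser between 0.005 and 0.03 m and angle between trimmer_mid's own x axis and vertical between 1.45 and 1.69 rad and contact force between each of trimmer, comb and the fingers below 0.05 N and x of comb_mid in the frame of steriliser between -0.06 and 0.06 m and y of comb_mid in the frame of steriliser between -0.07 and 0.07 m and z of comb_mid in the frame of steriliser between 0.005 and 0.02 m and angle between comb_mid's own x axis and vertical between 1.45 and 1.69 rad and value of joint lid above 0.208 m and value of joint toggle above 0.33 rad and linear speed of each of trimmer, comb below 0.02 m/s and distance of each of aftershave, bowl, soap_dish, mirror from where it was at the start of the episode below 0.02 m); the robot touches nothing.
It fails at once if the bottle, bowl, soap dish or mirror is moved more than 20 mm or tipped over (distance of any of aftershave, bowl, soap_dish, mirror from where it was at the start of the episode above 0.02 m or angle between any of aftershave, bowl, soap_dish, mirror's own z axis and vertical above 0.4 rad).
It fails at once if the trimmer is dropped (in the air, its centre above 90 mm, out of the fingers) (height (world z) of trimmer_mid above 0.09 m and contact force between trimmer and the fingers below 0.02 N).
It fails at once if the comb is dropped (in the air, its centre above 90 mm, out of the fingers) (height (world z) of comb_mid above 0.09 m and contact force between comb and the fingers below 0.02 N).
It fails at once if the switch is on while the lid is not shut (value of joint toggle above 0.1 rad and value of joint lid below 0.2 m).
It also fails if it takes over 72 s, if anything falls off the work surface, if the arm or the gripper's body presses on something with over 40 N, if the wrist force passes 120 N, or if a joint passes its speed limit or range.

### The arm

A 6-joint arm with a two-finger parallel gripper is mounted at the origin on the work surface. World frame = base frame: x ahead of the robot, y to its left, z up, the work surface at z = 0. Lengths are in m, angles in rad, forces in N, time in s.
With the tool pointing down it reaches from about 0.325 to 0.775 m from the base axis. Payload 5.5 kg.
Tool frame: the origin (TCP) lies at the centre of the arm's flange, where the gripper is bolted on; the fingertips stand 182 mm ahead of it and the grasp point (between the pads) lies 163 mm ahead of it (tip_extent is the distance from the TCP to the fingertips, in m); z points along the fingers, y is the direction in which the jaws open and shut (so a half turn about z gives the same grasp; the last joint's range is limited). The gripper opens to 88 mm and grips with 3 to 60 N. Pads are 20 mm wide; open, the fingers measure 115 mm over their backs; the gripper's body (75 mm by 178 mm) begins 61 mm behind the grasp point.
Start: joints at [-1.304, 0.091, 1.231, -0, 1.82, -0.057], TCP at [0.191, -0.569, 0.405] pointing down, gripper open.
Joint ranges: [-2.87, 2.87], [-0.86, 2.18], [0.17, 2.46], [-1.51, 4.65], [0.06, 2.69], [-2.65, 2.65]. Speed limits (rad/s): [2.57, 2.57, 3.01, 3.14, 3.14, 3.14].

### API

Orientations are given as a 3x3 rotation matrix whose columns are the frame's x, y, z axes.
In Python, from plant import get_state, snapshot, camera_model, finish_job, tip_extent gives the robot as it stands.
- The arm moves only by the tool play_rows, never from a script. Its arguments are lists of equal length, an entry for each row: "xyz": the shift along the world's x, y, z in mm, a list of three; "angular": the turn, a rotation vector about the world's x, y, z in rad, a list of three; "gripper": the gripper command: -1 is shut, 1 is fully open, values between are in proportion. A call has 1 to 20 rows; each row is the pose to reach, as a shift and turn from the pose measured when the call began; what a row does not reach only later rows make up. A row lasts 1/8 s, in which the tool goes at most 62.5 mm and 10.7 degrees, less where a joint would pass 70% of its speed; a pose out of reach is approached as far as the arm can. A call with a gripper value outside its range is refused whole. The fingers move at their own pace and stop on an object; "squeeze" is the grip in N (left out, the last holds). Time passes only in rows, so rows that repeat a pose let the fingers close. It gives the time, the measured TCP pose, the force and the opening at its end, in the units of the state.
- get_state(): the state, without advancing time (a new reading comes with each control period).
- snapshot(name): name is "side" or "top" or "wrist"; returns (picture, depth): 420x560x3 uint8, red, green, blue; 420x560 float32, m along the optical axis (not along the pixel's ray), 0 where there is no reading.
- camera_model(name): a dict with "fovy" (degrees; the focal length in pixels is half the picture's height over the tangent of half this angle, whatever the lens; pixels are square), "cx", "cy" (the principal point, pixels), "k1" (the pictures are not rectified: a ray, as slopes to the right and down, at radius r is drawn at 1 + k1 r^2 times it, then the intrinsics apply), "cam_to_world" (4x4, takes a point from camera to world coordinates); the wrist camera has in their place "T_tool_cam" (4x4, takes a point from camera to tool coordinates, whose origin is the TCP and whose axes are the flange's). Camera axes: x right, y down, z forward; pixel columns grow to the right and rows downward; lengths in m; the calibration is good to about 2 mm. A picture is of the moment at which its call begins: read the wrist's pose just before it. camera_model takes no time and is no camera call.
- finish_job(): hands the job in, once; it reports no verdict.
The state is a dict: "clock": time; "qpos": joint angles; "dq": joint speeds; "joint_efforts": joint torques, N m; "position": TCP position; "tcp_rot": TCP orientation; "wrist_force": force on the tool from outside, world axes, zero at the start; "torque": the same for the moment, N m; "grip_width": finger opening in m.
Only numpy, scipy, OpenCV 4.12 (cv2) and the standard library are available. Lean on these libraries where they do the work, as an engineer would, in place of code of your own. Each camera call takes 0.05 s, during which the arm holds its last target. There are 200 camera calls.

## Working session

There is one attempt and no reset: what is moved stays moved. The work goes in short steps, Python scripts to look and compute and a tool call to move; the robot and the scene stay as the last step left them, time stands still between calls to the robot, and variables do not carry over. Pictures are saved under pics/ and viewed, about 8 in all and at most 12, crops included, and the job is handed in when it is done.

Besides the shell and the picture viewer there is one more tool, called by a JSON object that holds its "method" and its "body", one argument or row to a line. play_rows: Moves the arm, as the interface text tells. Its arguments: {"type":"object","properties":{"xyz":{"type":"array","items":{"type":"array","items":{"type":"number"}}},"angular":{"type":"array","items":{"type":"array","items":{"type":"number"}}},"gripper":{"type":"array","items":{"type":"number"}},"squeeze":{"type":"number"}},"required":["xyz","angular","gripper"]}

```bash
mkdir -p pics; ls; cat > h.py <<'E'
import numpy as np, cv2
from plant import *
def K(m):
    f=210/np.tan(np.radians(m['fovy'])/2); return f,m['cx'],m['cy'],m['k1']
def ray(m,u,v):
    f,cx,cy,k=K(m); d=np.stack([(np.asarray(u,float)-cx)/f,(np.asarray(v,float)-cy)/f],-1); s=d.copy()
    for _ in range(20):
        s=d/(1+k*(s**2).sum(-1,keepdims=True))
    return np.concatenate([s,np.ones(s.shape[:-1]+(1,))],-1)
def c2w(name,m,st=None):
    if name!='wrist': return np.array(m['cam_to_world'])
    T=np.eye(4);T[:3,:3]=np.array(st['tcp_rot']);T[:3,3]=st['position'];return T@np.array(m['T_tool_cam'])
def plane(T,m,u,v,z):
    r=ray(m,u,v)@T[:3,:3].T; o=T[:3,3]; t=(z-o[2])/r[...,2:3]; return o+t*r
def cloud(T,m,depth):
    v,u=np.mgrid[:depth.shape[0],:depth.shape[1]]; r=ray(m,u,v)*depth[...,None]
    return r@T[:3,:3].T+T[:3,3]
def proj(T,m,P):
    f,cx,cy,k=K(m); P=np.atleast_2d(P); c=(P-T[:3,3])@T[:3,:3]; s=c[:,:2]/c[:,2:]; s=s*(1+k*(s**2).sum(1,keepdims=True)); return s*f+[cx,cy]
E
python3 - <<'E'
from h import *
s=get_state(); print(s)
for n in('top','side'):
    p,d=snapshot(n); cv2.imwrite(f'pics/{n}0.png',p[...,::-1]); np.save(f'pics/{n}0.npy',d); m=camera_model(n); print(n,m)
print(camera_model('wrist'))
E
```

```text
pics
{'clock': 0.0, 'qpos': array([-1.30371883e+00,  9.18159063e-02,  1.23188127e+00, -3.62174537e-05,
        1.81979996e+00, -5.66861176e-02]), 'dq': array([-0.00130003, -0.00045969, -0.00033542,  0.00050494, -0.00195984,
        0.0017242 ]), 'joint_efforts': array([-7.06532064e-04, -4.46442032e+01, -4.06459701e+01,  6.98658801e-02,
        2.90888589e-02, -1.32055766e-04]), 'position': array([ 0.19089457, -0.56886983,  0.40353488]), 'tcp_rot': array([[ 9.48047640e-01,  3.18127937e-01, -5.36474495e-04],
       [ 3.18128381e-01, -9.48045881e-01,  1.82769627e-03],
       [ 7.28388089e-05, -1.90341090e-03, -9.99998186e-01]]), 'wrist_force': array([-1.13614306,  0.14954825,  0.54724395]), 'torque': array([ 0.02364323, -0.01852173,  0.04068346]), 'grip_width': 0.08807217641653686}
top {'fovy': 45.59123566054493, 'cx': 284.49327807590953, 'cy': 206.1692090042244, 'k1': -0.17264583081329643, 'cam_to_world': array([[ 0.02892542, -0.99011455,  0.13724616,  0.30345607],
       [-0.99945199, -0.03085856, -0.01197805,  0.05745092],
       [ 0.01609486, -0.13682447, -0.99046455,  1.62216137],

[... 198 characters left out ...]
-0.90883756, -0.23862981,  0.34215508,  0.11192663],
       [-0.4167481 ,  0.55540187, -0.7196178 ,  0.85319819],
       [-0.01831131, -0.79660817, -0.60421861,  0.77324623],
       [ 0.        ,  0.        ,  0.        ,  1.        ]])}
{'fovy': 62.71996435812275, 'cx': 278.34679864252706, 'cy': 206.3277267998076, 'k1': -0.07543563728815128, 'T_tool_cam': array([[-3.40311649e-04, -9.55987055e-01, -2.93408647e-01,
         8.02650722e-02],
       [ 9.99999923e-01, -2.68132631e-04, -2.86222986e-04,
        -1.74343891e-03],
       [ 1.94953038e-04, -2.93408722e-01,  9.55987073e-01,
         2.05688091e-02],
       [ 0.00000000e+00,  0.00000000e+00,  0.00000000e+00,
         1.00000000e+00]])}
```

View pics/top0.png

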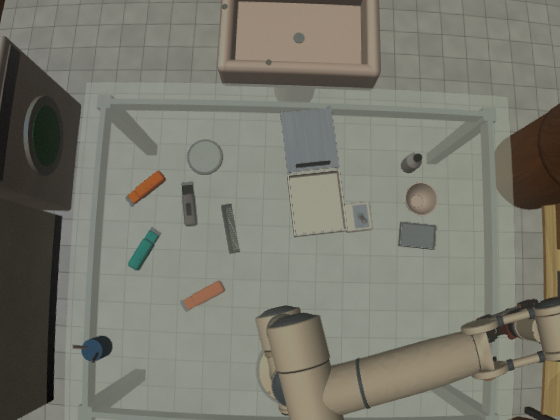

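View pics/side0.png

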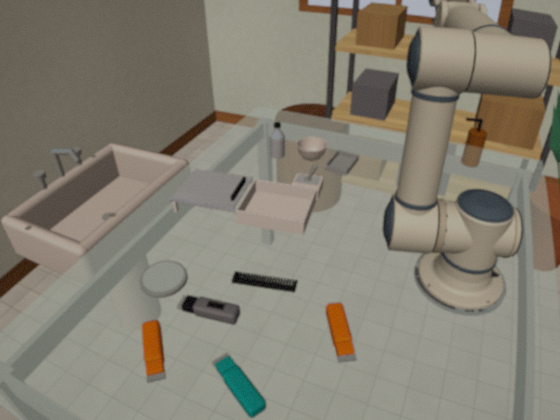

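Top view: the grey trimmer is at (189,204), with its black blade end up (+x). The lookalikes are orange at (147,188) and (203,296), and turquoise at (144,249). The comb is at (231,228), the tray at (317,203), the lid at (310,140) with its lip at (313,164), and the switch at (361,217). I choose the grey one. Next I take coarse positions and a close crop.

```bash
python3 - <<'E'
from h import *
m=camera_model('top');T=c2w('top',m)
for n,u,v,z in [('trim',189,204,.03),('blade',188,184,.03),('tail',190,224,.03),('comb',231,228,.012),('comb+',226,206,.012),('comb-',236,251,.012),('trayFL',288,174,.048),('FR',341,170,.048),('NL',293,236,.048),('NR',346,232,.048),('lip',313,164,.073),('lidfar L',281,113,.055),('lidfarR',331,109,.055),('tog',362,217,.09),('mirror',205,157,.015),('bottle',412,163,.06),('bowl',421,199,.06),('soap',417,236,.02)]:
    print(n,plane(T,m,u,v,z).round(3))
p=cv2.imread('pics/top0.png')
cv2.imwrite('pics/crop.png',cv2.resize(p[90:270,110:390],None,fx=2.8,fy=2.8,interpolation=cv2.INTER_CUBIC))
E
```

```text
trim [0.522 0.347 0.03 ]
blade [0.587 0.354 0.03 ]
tail [0.457 0.34  0.03 ]
comb [0.45  0.209 0.012]
comb+ [0.521 0.228 0.012]
comb- [0.376 0.19  0.012]
trayFL [0.626 0.03  0.048]
FR [ 0.645 -0.141  0.048]
NL [0.427 0.009 0.048]
NR [ 0.445 -0.159  0.048]
lip [ 0.656 -0.048  0.073]
lidfar L [0.828 0.059 0.055]
lidfarR [ 0.848 -0.105  0.055]
tog [ 0.489 -0.203  0.09 ]
mirror [0.682 0.305 0.015]
bottle [ 0.674 -0.372  0.06 ]
bowl [ 0.557 -0.4    0.06 ]
soap [ 0.441 -0.398  0.02 ]
```

View pics/crop.png

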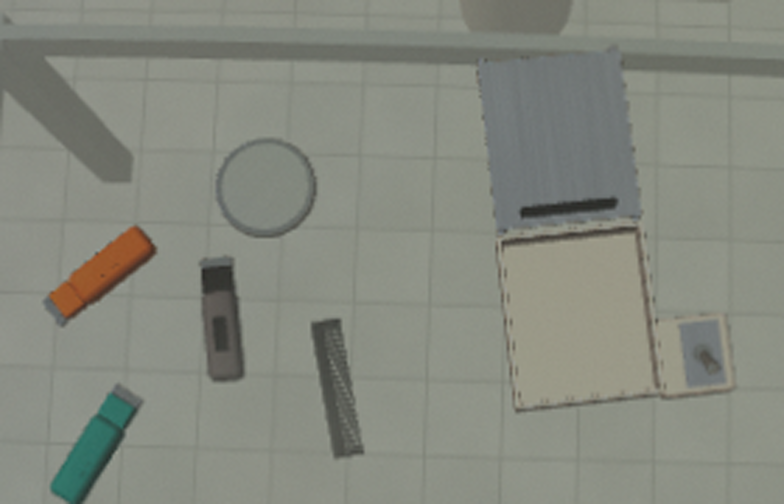

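The crop shows the grey trimmer body with its black neck and blade at (217,262), and the comb with its spine on the left. The lid lip is at (568,208) and the bat at (708,360). I now move to a close overhead wrist view.

{"method": "play_rows", "body": {
  "xyz": [
    [50,110,3],
    [100,220,6],
    [150,325,9],
    [200,430,12],
    [245,530,15],
    [290,630,16],
    [329,719,16],
    [329,719,16],
    [329,719,16],
    [329,719,16],
    [329,719,16],
    [329,719,16],
    [329,719,16],
    [329,719,16],
    [329,719,16],
    [329,719,16],
    [329,719,16]
  ],
  "angular": [
    [0,0,0],
    [0,0,0],
    [0,0,-0.05],
    [0,0,-0.1],
    [0,0,-0.15],
    [0,0,-0.2],
    [0,0,-0.224],
    [0,0,-0.224],
    [0,0,-0.224],
    [0,0,-0.224],
    [0,0,-0.224],
    [0,0,-0.224],
    [0,0,-0.224],
    [0,0,-0.224],
    [0,0,-0.224],
    [0,0,-0.224],
    [0,0,-0.224]
  ],
  "gripper": [1,1,1,1,1,1,1,1,1,1,1,1,1,1,1,1,1]
}}

```text
clock: 2.22
position: [0.5197, 0.1491, 0.4201]
tcp_rot: [[0.995, 0.098, 0.001], [0.098, -0.995, 0.002], [0.001, -0.002, -1.0]]
wrist_force: [-0.4, -0.4, -0.3]
grip_width: 0.088
```

```bash
python3 - <<'E'
from h import *
s=get_state(); print(s['position'],s['dq'].round(3),s['clock'])
p,d=snapshot('wrist'); cv2.imwrite('pics/w1.png',p[...,::-1]); np.save('pics/w1.npy',d); np.savez('pics/w1s.npz',position=s['position'],tcp_rot=s['tcp_rot'])
E
```

```text
[0.51965729 0.14905605 0.42006712] [ 0.005  0.003 -0.004  0.002 -0.    -0.001] 2.225
```

View pics/w1.png

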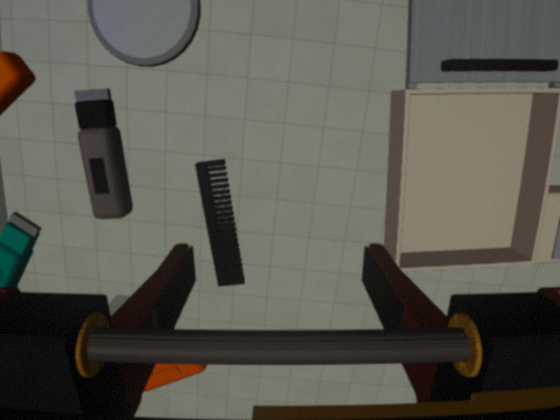

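The wrist view shows the trimmer at (103,155), the comb at (220,222), the tray with its inner floor at (460,170) and the lip at (498,65).

```bash
python3 - <<'E'
from h import *
m=camera_model('wrist');st=np.load('pics/w1s.npz');T=c2w('wrist',m,st)
d=np.load('pics/w1.npy');p=cv2.imread('pics/w1.png');P=cloud(T,m,d);g=p.max(2)
def reg(u0,v0,u1,v1):
    M=np.zeros(g.shape,bool);M[v0:v1,u0:u1]=1;return M&(d>0)
def rect(n,M,z=None):
    if z is None: Q=P[M]
    else:
        v,u=np.nonzero(M); Q=plane(T,m,u,v,z)
    (c,s,a)=cv2.minAreaRect((Q[:,:2]*1000).astype(np.float32)); b=cv2.boxPoints((c,s,a))
    e=b[1]-b[0],b[2]-b[1]; L=max(e,key=np.linalg.norm); y=np.arctan2(L[1],L[0]); y=(y+np.pi/2)%np.pi-np.pi/2
    print(n,'c',np.round(c,1),'size',np.round(s,1),'yaw',round(float(y),3),'z',np.percentile(P[M][:,2],[5,50,95]).round(4),len(Q))
R=reg(200,120,380,240); print('table z',np.median(P[R][:,2]), g[R].mean())
t=reg(65,80,140,222)&(P[...,2]>.012); rect('trim',t)
t=reg(75,128,140,222)&(P[...,2]>.026); rect('trim body top',t)
c=reg(190,150,250,292)&(g<65); rect('comb mask z.012',c,.012); rect('comb depth',c&(P[...,2]>.004))
# rim
X=P[...,2]; r=reg(380,80,560,275)&(abs(X-.048)<.003); rect('rim',r)
f=reg(405,95,525,248)&(X<.02); rect('floor',f)
for w,A in (('left wall rim',reg(385,100,408,255)),('near rim',reg(405,240,540,270)),('right',reg(520,100,560,250)),('far',reg(400,75,550,100))):
    Q=P[A&(abs(X-.048)<.003)]; 
    if len(Q)>20:
        l=cv2.fitLine(Q[:,:2].astype(np.float32),cv2.DIST_HUBER,0,1e-4,1e-4).ravel(); print(w,len(Q),l.round(4),np.arctan2(l[1],l[0]).round(3),Q.min(0).round(3),Q.max(0).round(3))
lp=reg(435,50,560,80)&(X>.062); rect('lip',lp)
E
```

```text
table z -0.00037972541528819015 114.07706618296824
trim c [523.  350.8] size [145.9  39.9] yaw 0.146 z [0.0173 0.0314 0.0351] 4994
trim body top c [503.6 348. ] size [104.5  39.8] yaw 0.138 z [0.028  0.033  0.0354] 3074
comb mask z.012 c [443.7 231.6] size [163.4  71.3] yaw 0.21 z [0.0028 0.0103 0.2376] 3507
comb depth c [449.6 207.3] size [160.1  51.1] yaw 0.188 z [0.0055 0.0105 0.2385] 3245
rim c [540.6 -61.5] size [208.7 172.4] yaw 0.135 z [0.0456 0.0473 0.0486] 3159
floor c [537.9 -70.3] size [189.6 147.7] yaw 0.141 z [0.0042 0.0055 0.0071] 17906
left wall rim 737 [0.9892 0.1464 0.5433 0.0227] 0.147 [0.448 0.007 0.045] [0.614 0.034 0.05 ]
near rim 655 [ 0.1444 -0.9895  0.4445 -0.0905] -1.426 [ 0.431 -0.161  0.045] [ 0.481 -0.003  0.05 ]
right 768 [ 0.9903  0.1387  0.5477 -0.1425] 0.139 [ 0.469 -0.157  0.045] [ 0.635 -0.128  0.05 ]
far 814 [ 0.1354 -0.9908  0.6315 -0.0317] -1.435 [ 0.615 -0.117  0.045] [0.649 0.036 0.051]
lip c [656.4 -44.8] size [ 10.8 110.8] yaw -1.43 z [0.0667 0.072  0.0735] 1350
```

```bash
python3 - <<'E'
from h import *
m=camera_model('wrist');st=np.load('pics/w1s.npz');T=c2w('wrist',m,st)
d=np.load('pics/w1.npy');p=cv2.imread('pics/w1.png');P=cloud(T,m,d);g=p.max(2)
M=np.zeros(g.shape,np.uint8);M[150:292,190:250]=1;M&=(g<65)&(P[...,2]<.03)
n,l,s,_=cv2.connectedComponentsWithStats(M);k=1+s[1:,4].argmax();v,u=np.nonzero(l==k);print(s[k])
Q=plane(T,m,u,v,.011);c,sz,a=cv2.minAreaRect((Q[:,:2]*1000).astype(np.float32));print(c,sz,np.radians(a),np.radians(a-90))
E
```

```text
[ 196  159   48  127 3329]
(449.100830078125, 214.22552490234375) (159.60452270507812, 34.31956481933594) 0.216687586106836 -1.3541087406880605
```

{"method": "play_rows", "body": {
  "xyz": [
    [-3,60,-30],
    [-6,120,-70],
    [-9,170,-110],
    [-9,200,-140],
    [-9,200,-150],
    [-9,200,-150],
    [-9,200,-175],
    [-9,200,-200],
    [-9,200,-220],
    [-9,200,-230],
    [-9,200,-230],
    [-9,200,-230]
  ],
  "angular": [
    [0,0,0.02],
    [0,0,0.044],
    [0,0,0.044],
    [0,0,0.044],
    [0,0,0.044],
    [0,0,0.044],
    [0,0,0.044],
    [0,0,0.044],
    [0,0,0.044],
    [0,0,0.044],
    [0,0,0.044],
    [0,0,0.044]
  ],
  "gripper": [1,1,1,1,1,1,1,1,1,1,1,1]
}}

```text
clock: 3.78
position: [0.5111, 0.3493, 0.1913]
tcp_rot: [[0.99, 0.142, 0.002], [0.142, -0.99, 0.003], [0.003, -0.002, -1.0]]
wrist_force: [-0.2, -0.5, -0.7]
grip_width: 0.0881
```

Comb: centre (449,214), yaw 0.217. Now I grip the trimmer.

{"method": "play_rows", "body": {
  "xyz": [
    [0,0,-1],
    [0,0,-1],
    [0,0,-1],
    [0,0,-1],
    [0,0,-1],
    [0,0,-1],
    [0,0,-1],
    [0,0,-1]
  ],
  "angular": [
    [0,0,0],
    [0,0,0],
    [0,0,0],
    [0,0,0],
    [0,0,0],
    [0,0,0],
    [0,0,0],
    [0,0,0]
  ],
  "gripper": [-1,-1,-1,-1,-1,-1,-1,-1],
  "squeeze": 20
}}

```text
clock: 4.78
position: [0.5111, 0.3493, 0.1903]
tcp_rot: [[0.99, 0.142, 0.002], [0.142, -0.99, 0.003], [0.002, -0.002, -1.0]]
wrist_force: [-0.6, -1.1, 0.2]
grip_width: 0.0401
```

{"method": "play_rows", "body": {
  "xyz": [
    [0,0,20],
    [0,0,45],
    [0,0,68],
    [0,-20,68],
    [1,-50,68],
    [2,-90,68],
    [3,-130,68],
    [4,-170,68],
    [5,-210,68],
    [6,-250,68],
    [7,-290,68],
    [8,-325,68],
    [9,-350,68],
    [10,-367,68],
    [10,-376,68],
    [10,-376,68],
    [10,-376,68],
    [10,-376,68],
    [10,-376,68]
  ],
  "angular": [
    [0,0,0],
    [0,0,0],
    [0,0,0],
    [0,0,0],
    [0,0,0],
    [0,0,0],
    [0,0,0],
    [0,0,0],
    [0,0,0],
    [0,0,0],
    [0,0,0],
    [0,0,0],
    [0,0,0],
    [0,0,0],
    [0,0,0],
    [0,0,0],
    [0,0,0],
    [0,0,0],
    [0,0,0]
  ],
  "gripper": [-1,-1,-1,-1,-1,-1,-1,-1,-1,-1,-1,-1,-1,-1,-1,-1,-1,-1,-1]
}}

```text
clock: 7.15
position: [0.5211, -0.0263, 0.2583]
tcp_rot: [[0.99, 0.143, 0.002], [0.143, -0.99, 0.003], [0.002, -0.002, -1.0]]
wrist_force: [-0.3, 0.6, -0.5]
grip_width: 0.0402
```

```bash
python3 - <<'E'
from h import *
s=get_state(); print(s['position'],s['clock'])
p,d=snapshot('wrist'); cv2.imwrite('pics/w2.png',p[...,::-1])
E
```

```text
[ 0.52110087 -0.02625357  0.25827328] 7.15
```

View pics/w2.png

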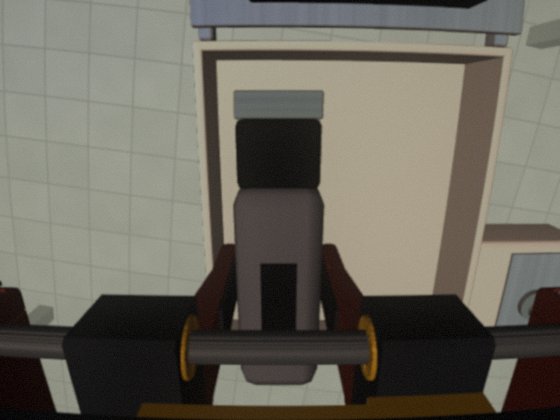

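The trimmer is held straight, its blade at (278,104), inside the left wall at (205,150) and aligned with the tray. I lower it and release with a small opening.

{"method": "play_rows", "body": {
  "xyz": [
    [0,-1,-20],
    [0,-1,-40],
    [0,-1,-52],
    [0,-1,-57],
    [0,-1,-60],
    [0,-1,-61],
    [0,-1,-62],
    [0,-1,-62],
    [0,-1,-62],
    [0,-1,-62],
    [0,-1,-62],
    [0,-1,-62],
    [0,-1,-50],
    [0,-1,-25],
    [0,0,0],
    [0,0,25],
    [0,0,40],
    [0,0,40]
  ],
  "angular": [
    [0,0,0],
    [0,0,0],
    [0,0,0],
    [0,0,0],
    [0,0,0],
    [0,0,0],
    [0,0,0],
    [0,0,0],
    [0,0,0],
    [0,0,0],
    [0,0,0],
    [0,0,0],
    [0,0,0],
    [0,0,0],
    [0,0,0],
    [0,0,0],
    [0,0,0],
    [0,0,0]
  ],
  "gripper": [-1,-1,-1,-1,-1,-1,-1,-1,-1,0.1,0.1,0.1,0.1,0.1,0.1,0.1,0.1,0.1]
}}

```text
clock: 9.45
position: [0.5214, -0.0264, 0.3]
tcp_rot: [[0.99, 0.142, 0.005], [0.142, -0.99, 0.002], [0.005, -0.002, -1.0]]
wrist_force: [0.3, 0.2, 0.4]
grip_width: 0.0482
```

{"method": "play_rows", "body": {
  "xyz": [
    [-12,40,0],
    [-26,90,0],
    [-42,140,0],
    [-56,190,-10],
    [-68,228,-30],
    [-72,241,-45],
    [-72,241,-60],
    [-72,241,-80],
    [-72,241,-100],
    [-72,241,-110],
    [-72,241,-115],
    [-72,241,-115],
    [-72,241,-115],
    [-72,241,-115],
    [-72,241,-115],
    [-72,241,-115],
    [-72,241,-115],
    [-72,241,-115],
    [-72,241,-115],
    [-72,241,-115]
  ],
  "angular": [
    [0,0,0.02],
    [0,0,0.04],
    [0,0,0.06],
    [0,0,0.074],
    [0,0,0.074],
    [0,0,0.074],
    [0,0,0.074],
    [0,0,0.074],
    [0,0,0.074],
    [0,0,0.074],
    [0,0,0.074],
    [0,0,0.074],
    [0,0,0.074],
    [0,0,0.074],
    [0,0,0.074],
    [0,0,0.074],
    [0,0,0.074],
    [0,0,0.074],
    [0,0,0.074],
    [0,0,0.074]
  ],
  "gripper": [1,1,1,1,1,1,1,1,1,1,1,1,-1,-1,-1,-1,-1,-1,-1,-1],
  "squeeze": 10
}}

```text
clock: 11.95
position: [0.4493, 0.2146, 0.1849]
tcp_rot: [[0.977, 0.215, 0.005], [0.215, -0.977, 0.003], [0.005, -0.002, -1.0]]
wrist_force: [0.1, 0.5, 0.8]
grip_width: 0.0342
```

{"method": "play_rows", "body": {
  "xyz": [
    [0,0,15],
    [0,0,40],
    [0,0,65],
    [0,0,75],
    [5,-15,75],
    [14,-45,75],
    [26,-85,75],
    [38,-125,75],
    [50,-165,75],
    [62,-205,75],
    [74,-245,75],
    [84,-275,75],
    [90,-295,75],
    [93,-305,75],
    [93,-305,75],
    [93,-305,75],
    [93,-305,75]
  ],
  "angular": [
    [0,0,0],
    [0,0,0],
    [0,0,0],
    [0,0,0],
    [0,0,-0.01],
    [0,0,-0.02],
    [0,0,-0.03],
    [0,0,-0.045],
    [0,0,-0.06],
    [0,0,-0.077],
    [0,0,-0.077],
    [0,0,-0.077],
    [0,0,-0.077],
    [0,0,-0.077],
    [0,0,-0.077],
    [0,0,-0.077],
    [0,0,-0.077]
  ],
  "gripper": [-1,-1,-1,-1,-1,-1,-1,-1,-1,-1,-1,-1,-1,-1,-1,-1,-1]
}}

```text
clock: 14.08
position: [0.5423, -0.0895, 0.26]
tcp_rot: [[0.99, 0.141, 0.005], [0.141, -0.99, 0.002], [0.005, -0.002, -1.0]]
wrist_force: [-0.2, 1.2, -0.7]
grip_width: 0.0336
```

```bash
python3 - <<'E'
from h import *
s=get_state(); print(s['position'],s['clock'])
p,d=snapshot('wrist'); cv2.imwrite('pics/w3.png',p[...,::-1])
E
```

```text
[ 0.54226971 -0.08953316  0.26002225] 14.075
```

View pics/w3.png

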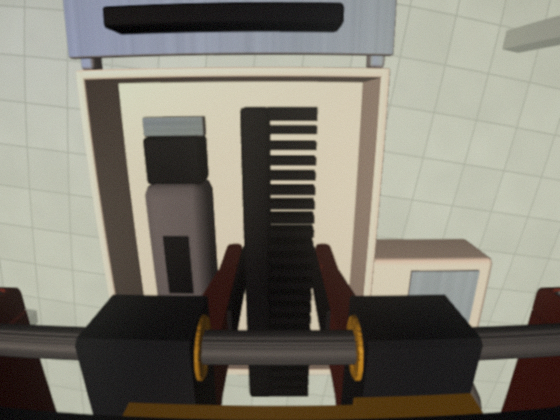

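The trimmer lies in the tray at (175,200), and the comb is held above, clear of it, at (280,240). I lower and release it.

{"method": "play_rows", "body": {
  "xyz": [
    [0,-1,-20],
    [0,-1,-40],
    [0,-1,-55],
    [0,-1,-63],
    [0,-1,-66],
    [0,-1,-68],
    [0,-1,-69],
    [0,-1,-69],
    [0,-1,-69],
    [0,-1,-69],
    [0,-1,-69],
    [0,-1,-69],
    [0,-1,-55],
    [0,-1,-30],
    [0,0,0],
    [0,0,40],
    [0,0,90],
    [0,0,110],
    [0,0,110]
  ],
  "angular": [
    [0,0,0],
    [0,0,0],
    [0,0,0],
    [0,0,0],
    [0,0,0],
    [0,0,0],
    [0,0,0],
    [0,0,0],
    [0,0,0],
    [0,0,0],
    [0,0,0],
    [0,0,0],
    [0,0,0],
    [0,0,0],
    [0,0,0],
    [0,0,0],
    [0,0,0],
    [0,0,0],
    [0,0,0]
  ],
  "gripper": [-1,-1,-1,-1,-1,-1,-1,-1,-1,0.0,0.0,0.0,0.0,0.0,0.0,0.0,0.0,0.0,0.0]
}}

```text
clock: 16.5
position: [0.5424, -0.0896, 0.3717]
tcp_rot: [[0.99, 0.141, 0.008], [0.141, -0.99, 0.002], [0.008, -0.0, -1.0]]
wrist_force: [0.2, 0.5, -0.1]
grip_width: 0.0438
```

```bash
python3 - <<'E'
from h import *
s=get_state(); print(s['position'],s['clock'],s['grip_width'])
p,d=snapshot('wrist'); cv2.imwrite('pics/w4.png',p[...,::-1])
m=camera_model('wrist');T=c2w('wrist',m,s);P=cloud(T,m,d);v,u=np.mgrid[:420,:560]
c,sn=np.cos(.14),np.sin(.14); Q=P-[.538,-.061,0]; lx=Q[...,0]*c+Q[...,1]*sn; ly=-Q[...,0]*sn+Q[...,1]*c; z=P[...,2]; up=(v<290)&(d>0)
I=up&(abs(ly)<.072)&(lx<.088)&(lx>-.09)
g=p.max(2)
for n,M in (('trim',I&(z>.022)&(z<.1)&(ly>0)),('comb',I&(g<70)&(ly<5e-3)&(z<.04))):
    print(n,M.sum(),lx[M].min(),lx[M].max(),np.percentile(ly[M],[1,99]),np.percentile(z[M],[5,50,95,100]))
L=up&(z>.064)&(z<.078)&(abs(ly)<.06)&(lx>.07); print('lip',np.percentile(lx[L],[1,99]),np.percentile(ly[L],[1,99]),np.percentile(z[L],[50,98]))
E
```

```text
[ 0.54240371 -0.08963268  0.37166131] 16.5 0.043778846679733106
trim 5717 -0.07007692967568231 0.07234415948404933 [0.01770513 0.05644836] [0.02625989 0.03806861 0.04121381 0.0432205 ]
comb 4032 -0.08115798088379275 0.07725704954713547 [-0.04368093 -0.012059  ] [0.01048821 0.01651575 0.01833257 0.01981673]
lip [0.11453749 0.12458286] [-0.05466105  0.05240429] [0.07205525 0.0737013 ]
```

View pics/w4.png

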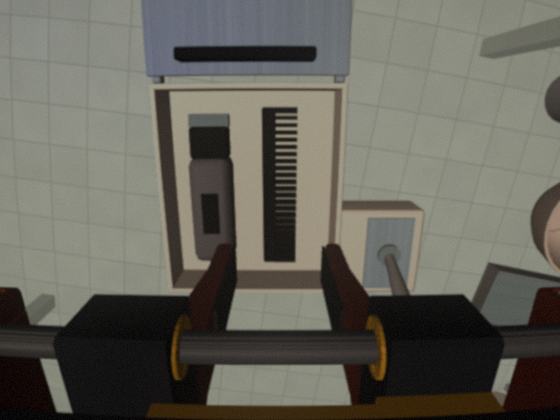

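Both lie side by side in the tray: trimmer at (210,190), top at 41 mm, and comb at (280,185), top at 18 mm. The lid lip at (245,53) is at local x = 0.1195. Next I close the fingers and hook behind the lip.

{"method": "play_rows", "body": {
  "xyz": [
    [35,12,0],
    [75,26,-10],
    [115,40,-20],
    [144,50,-40],
    [144,50,-60],
    [144,50,-70],
    [144,50,-90],
    [144,50,-110],
    [144,50,-122],
    [144,50,-130],
    [144,50,-130],
    [144,50,-130]
  ],
  "angular": [
    [0,0,0],
    [0,0,0],
    [0,0,0],
    [0,0,0],
    [0,0,0],
    [0,0,0],
    [0,0,0],
    [0,0,0],
    [0,0,0],
    [0,0,0],
    [0,0,0],
    [0,0,0]
  ],
  "gripper": [-1,-1,-1,-1,-1,-1,-1,-1,-1,-1,-1,-1]
}}

```text
clock: 18.05
position: [0.6865, -0.0397, 0.2403]
tcp_rot: [[0.99, 0.141, 0.006], [0.141, -0.99, 0.002], [0.006, -0.001, -1.0]]
wrist_force: [0.5, -0.7, -0.2]
grip_width: 0.0006
```

{"method": "play_rows", "body": {
  "xyz": [
    [-8,-1,1],
    [-16,-2,1],
    [-28,-4,1],
    [-40,-6,1],
    [-54,-8,1],
    [-69,-10,1],
    [-84,-12,1],
    [-99,-14,1],
    [-114,-16,1],
    [-129,-18,1],
    [-144,-20,1],
    [-158,-22,1],
    [-172,-24,1],
    [-184,-26,1],
    [-195,-27,1],
    [-203,-28,1],
    [-209,-29,1],
    [-213,-30,1],
    [-213,-30,1]
  ],
  "angular": [
    [0,0,0],
    [0,0,0],
    [0,0,0],
    [0,0,0],
    [0,0,0],
    [0,0,0],
    [0,0,0],
    [0,0,0],
    [0,0,0],
    [0,0,0],
    [0,0,0],
    [0,0,0],
    [0,0,0],
    [0,0,0],
    [0,0,0],
    [0,0,0],
    [0,0,0],
    [0,0,0],
    [0,0,0]
  ],
  "gripper": [-1,-1,-1,-1,-1,-1,-1,-1,-1,-1,-1,-1,-1,-1,-1,-1,-1,-1,-1]
}}

```text
clock: 20.42
position: [0.4731, -0.0696, 0.241]
tcp_rot: [[0.99, 0.141, 0.005], [0.141, -0.99, 0.002], [0.005, -0.002, -1.0]]
wrist_force: [0.1, 0.9, -0.5]
grip_width: 0.0009
```

{"method": "play_rows", "body": {
  "xyz": [
    [-2,0,0],
    [-4,0,0],
    [-6,-1,0],
    [-7,-1,0],
    [-7,-1,0],
    [-7,-1,0]
  ],
  "angular": [
    [0,0,0],
    [0,0,0],
    [0,0,0],
    [0,0,0],
    [0,0,0],
    [0,0,0]
  ],
  "gripper": [-1,-1,-1,-1,-1,-1]
}}

```text
clock: 21.18
position: [0.4677, -0.0701, 0.241]
tcp_rot: [[0.99, 0.141, 0.012], [0.141, -0.99, 0.004], [0.012, -0.002, -1.0]]
wrist_force: [14.5, 3.0, -6.9]
grip_width: 0.0001
```

Now at the stop (14.5 N). I back off, rise and check.

{"method": "play_rows", "body": {
  "xyz": [
    [5,1,0],
    [14,2,0],
    [14,2,0],
    [14,2,30],
    [20,2,70],
    [40,-10,110],
    [60,-20,120],
    [60,-20,120],
    [60,-20,120]
  ],
  "angular": [
    [0,0,0],
    [0,0,0],
    [0,0,0],
    [0,0,0],
    [0,0,0],
    [0,0,0],
    [0,0,0],
    [0,0,0],
    [0,0,0]
  ],
  "gripper": [-1,-1,-1,-1,-1,-1,-1,-1,-1]
}}

```text
clock: 22.3
position: [0.5272, -0.0899, 0.3598]
tcp_rot: [[0.99, 0.141, 0.009], [0.141, -0.99, 0.005], [0.01, -0.003, -1.0]]
wrist_force: [-0.0, 0.9, -0.4]
grip_width: 0.0004
```

```bash
python3 - <<'E'
from h import *
s=get_state(); print(s['position'],s['clock'],s['grip_width'])
m=camera_model('top');T=c2w('top',m);p,d=snapshot('top')
for nm in('side','wrist'):
    q,dd=snapshot(nm); mm=camera_model(nm);TT=c2w(nm,mm,s);P=cloud(TT,mm,dd);c,sn=np.cos(.14),np.sin(.14); Q=P-[.538,-.061,0]; lx=Q[...,0]*c+Q[...,1]*sn; ly=-Q[...,0]*sn+Q[...,1]*c; z=P[...,2]
    cv2.imwrite(f'pics/{nm}5.png',q[...,::-1])
    L=(dd>0)&(z>.062)&(z<.078)&(abs(ly)<.05)&(abs(lx)<.14); print(nm,'lip',L.sum(),np.percentile(lx[L],[2,50,98]) if L.any() else 0)
    B=(dd>0)&(z>.05)&(z<.11)&(ly<-.11)&(ly>-.16)&(lx<-.02)&(lx>-.12)
    for a,b in((.05,.065),(.065,.08),(.08,.09),(.09,.106)):
        K_=B&(z>=a)&(z<b); print(a,K_.sum(),(np.median(lx[K_]),np.median(ly[K_]),z[K_].max(),lx[K_].max(),lx[K_].min()) if K_.any() else '')
u=q; 
E
```

```text
[ 0.52721953 -0.08990778  0.35979106] 22.3 0.00041659643846902984
side lip 89 [-0.08900174 -0.08554723 -0.07955542]
0.05 14 (np.float64(-0.06561850194303856), np.float64(-0.13271690651004447), np.float64(0.06479081973894485), np.float64(-0.058688578878452295), np.float64(-0.07153281559294711))
0.065 17 (np.float64(-0.07112158993333921), np.float64(-0.13302461686070885), np.float64(0.07908619331672051), np.float64(-0.0648446641892694), np.float64(-0.0823461500000687))
0.08 15 (np.float64(-0.07692654717423837), np.float64(-0.13293924801929785), np.float64(0.08998458080954874), np.float64(-0.07055420421676811), np.float64(-0.08567063396709365))
0.09 19 (np.float64(-0.08182614482593903), np.float64(-0.13313036645597015), np.float64(0.10127703014599188), np.float64(-0.07370988601484627), np.float64(-0.08809381595853819))
wrist lip 841 [-0.08898755 -0.08201767 -0.07998036]
0.05 152 (np.float64(-0.06420658496039368), np.float64(-0.13392977718616894), np.float64(0.0649815964478982), np.float64(-0.059821786017029185), np.float64(-0.0704564597115895))
0.065 219 (np.float64(-0.06994947757036034), np.float64(-0.13314000768532688), np.float64(0.0799871978384265), np.float64(-0.06495565061319825), np.float64(-0.0791487123331301))
0.08 183 (np.float64(-0.07420480356567707), np.float64(-0.13262451926520988), np.float64(0.08995357868676696), np.float64(-0.07050621643359298), np.float64(-0.08569013066714315))
0.09 294 (np.float64(-0.08000096524393785), np.float64(-0.13432340973025866), np.float64(0.10014937415644015), np.float64(-0.07397753669412513), np.float64(-0.09046829320103725))
```

View pics/wrist5.png

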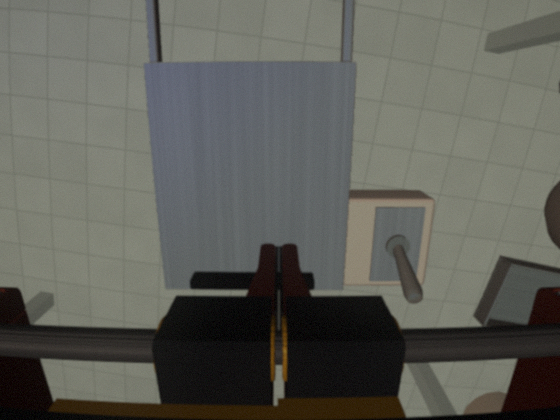

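The lid is shut: the lip centre is at local -0.0845, against -0.085 when shut. The bat is still off, its tip at pixel (415,293), local (-0.085,-0.134). I descend on the robot side of it with closed fingers and push +x.

{"method": "play_rows", "body": {
  "xyz": [
    [-35,-45,0],
    [-70,-90,-5],
    [-89,-120,-20],
    [-89,-120,-45],
    [-89,-120,-75],
    [-89,-120,-95],
    [-89,-120,-103],
    [-89,-120,-103],
    [-89,-120,-103]
  ],
  "angular": [
    [0,0,0],
    [0,0,0],
    [0,0,0],
    [0,0,0],
    [0,0,0],
    [0,0,0],
    [0,0,0],
    [0,0,0],
    [0,0,0]
  ],
  "gripper": [-1,-1,-1,-1,-1,-1,-1,-1,-1]
}}

```text
clock: 23.58
position: [0.4384, -0.2098, 0.2583]
tcp_rot: [[0.99, 0.142, 0.012], [0.142, -0.99, 0.003], [0.012, -0.002, -1.0]]
wrist_force: [1.1, -0.7, -0.3]
grip_width: 0.0006
```

{"method": "play_rows", "body": {
  "xyz": [
    [6,1,0],
    [12,2,0],
    [18,3,0],
    [24,3,0],
    [30,4,0],
    [36,5,0],
    [42,6,0],
    [48,7,0],
    [54,8,0],
    [56,8,0],
    [56,8,0],
    [40,6,0],
    [15,2,0],
    [0,0,0],
    [0,0,40],
    [0,0,90],
    [0,0,120],
    [0,0,120],
    [0,0,120]
  ],
  "angular": [
    [0,0,0],
    [0,0,0],
    [0,0,0],
    [0,0,0],
    [0,0,0],
    [0,0,0],
    [0,0,0],
    [0,0,0],
    [0,0,0],
    [0,0,0],
    [0,0,0],
    [0,0,0],
    [0,0,0],
    [0,0,0],
    [0,0,0],
    [0,0,0],
    [0,0,0],
    [0,0,0],
    [0,0,0]
  ],
  "gripper": [-1,-1,-1,-1,-1,-1,-1,-1,-1,-1,-1,-1,-1,-1,-1,-1,-1,-1,-1]
}}

```text
clock: 25.95
position: [0.4384, -0.2098, 0.377]
tcp_rot: [[0.99, 0.142, 0.011], [0.142, -0.99, 0.004], [0.011, -0.003, -1.0]]
wrist_force: [0.6, 0.3, -0.0]
grip_width: 0.0005
```

```bash
python3 - <<'E'
from h import *
s=get_state(); print(s['position'],s['clock'],s['wrist_force'],s['dq'].round(3))
for nm in('side','wrist'):
    q,dd=snapshot(nm); mm=camera_model(nm);TT=c2w(nm,mm,s);P=cloud(TT,mm,dd);c,sn=np.cos(.14),np.sin(.14); Q=P-[.538,-.061,0]; lx=Q[...,0]*c+Q[...,1]*sn; ly=-Q[...,0]*sn+Q[...,1]*c; z=P[...,2]
    cv2.imwrite(f'pics/{nm}6.png',q[...,::-1])
    L=(dd>0)&(z>.062)&(z<.078)&(abs(ly)<.05)&(abs(lx)<.14); print(nm,'lip',L.sum(),np.percentile(lx[L],[2,50,98]) if L.any() else 0)
    B=(dd>0)&(z>.05)&(z<.11)&(ly<-.11)&(ly>-.16)&(lx<.02)&(lx>-.12)
    for a,b in((.05,.065),(.065,.08),(.08,.09),(.09,.106)):
        K_=B&(z>=a)&(z<b); print(a,K_.sum(),(np.median(lx[K_]),np.median(ly[K_])) if K_.any() else '')
p,d=snapshot('top'); cv2.imwrite('pics/top6.png',p[...,::-1])
o=cv2.imread('pics/top0.png'); D=cv2.absdiff(o,p[...,::-1].copy()).max(2)
for n,u,v in(('mirror',205,157),('bottle',412,163),('bowl',421,199),('soap',417,236)): print(n,np.median(D[v-20:v+20,u-20:u+20]),(D[v-20:v+20,u-20:u+20]>30).mean())
E
```

```text
[ 0.43844854 -0.20976117  0.3769579 ] 25.95 [ 0.56846421  0.29101389 -0.00762357] [ 0.001  0.01   0.022  0.     0.003 -0.   ]
side lip 91 [-0.08922644 -0.08579204 -0.07994844]
0.05 17 (np.float64(-0.053150298462040724), np.float64(-0.13426333452453895))
0.065 18 (np.float64(-0.04583581743326669), np.float64(-0.1332669789331243))
0.08 15 (np.float64(-0.04335819412622693), np.float64(-0.1318018709334844))
0.09 19 (np.float64(-0.03803534735421006), np.float64(-0.1330574621763369))
wrist lip 1539 [-0.09045004 -0.08448581 -0.08010609]
0.05 65 (np.float64(-0.057827468254236576), np.float64(-0.13636348976189566))
0.065 79 (np.float64(-0.05209383835345599), np.float64(-0.1362718061091642))
0.08 66 (np.float64(-0.04778918302458304), np.float64(-0.13551373253277343))
0.09 367 (np.float64(-0.03890829785531599), np.float64(-0.13634397579538884))
mirror 2.0 0.0
bottle 1.0 0.0
bowl 2.0 0.088125
soap 20.0 0.335625
```

View pics/side6.png

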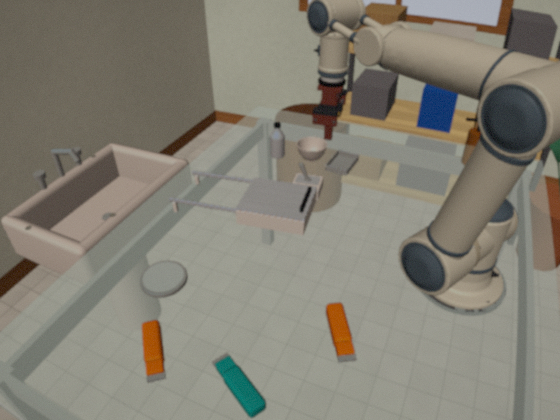

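The side view shows the lid over the tray at (275,200). The bat leans away from the robot at about (308,180), and all the bystanders are in place. The soap-dish difference in the top view matches the arm being over that spot now, since the dish sits unchanged in the side view at (340,162).

```bash
python3 -c "
from plant import *
print(finish_job())"
```

```text
the job is handed in; nothing more can be done
None
```

I laid the grey trimmer and the comb side by side in the tray, slid the lid to its stop, then flipped the switch to on. I handed the job in at about 26 s of the 72 s allowed; `finish_job` gave no verdict.

- **Tray:** before the lid closed, the trimmer's top stood about 41 mm and the comb's about 18 mm above the shelf. Both were below the 48 mm rim, and the fingers were clear of them.
- **Lid:** the lip centre measured x = -0.085 m, which is fully shut, and the arm had met the stop with about 14.5 N.
- **Switch:** the bat leans away from the robot, with its tip about 25 mm past the pivot, which is the on position.
- **Bystanders:** the mirror and bottle are unchanged between the first and last top pictures. The bowl and, more so, the soap dish areas did differ. I put that down to the arm or its shadow now covering them, because both stand unchanged in the side view by eye. I did not measure their positions again.

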